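Run the chain guard's trim strip home

ROBOT

A 6-joint arm with a two-finger parallel gripper is mounted at the origin on the work surface. World frame = base frame: x ahead of the robot, y to its left, z up, the work surface at z = 0. Lengths are in m, angles in rad, forces in N, time in s.
With the tool pointing down it reaches from about 0.375 to 0.975 m from the base axis. Payload 3.8 kg.
Tool frame: the origin (TCP) lies on the centre line of the jaws, within the pads' length; the fingertips stand 8 mm ahead of it and the grasp point (between the pads) lies 11 mm behind it (ctrl.tcp_to_tips is the distance from the TCP to the fingertips, in m); z points along the fingers, y is the line along which they close (so a half turn about z gives the same grasp; the last joint's range is limited). The gripper opens to 85 mm and grips with 20 to 120 N. Pads are 22 mm wide; open, the fingers measure 114 mm over their backs; the gripper's body (76 mm by 85 mm) begins 54 mm behind the grasp point. The pads swing forward as they close: fully open they stand 13 mm farther back than shut.
Start: joints at [-1.386, 0.264, 1.604, -0, 1.274, -0.037], TCP at [0.148, -0.658, 0.205] pointing down, gripper open.
Joint ranges: [-2.63, 2.63], [-0.94, 2.18], [0.31, 2.57], [-1.31, 4.45], [0, 2.66], [-2.55, 2.55]. Speed limits (rad/s): [2.57, 2.57, 3.14, 3.14, 3.14, 3.14].

INTERFACE

Orientations are given as [roll, pitch, yaw] about the fixed x, y, z axes, in that order (R = Rz(yaw) Ry(pitch) Rx(roll)).
In Python, from workcell import ctrl gives the robot as it stands.
- The arm moves only by the shell command python3 -m creep 'ROWS' [FORCE]. ROWS is JSON, a list of rows, each a list of 5 numbers: the shift along the tool's x, y, z in m, then the turn about the tool's z in degrees, then the opening in per cent of the stroke, from 0 (shut) to 100 (fully open). In form: [[x, y, z, yaw, jaw], ...]. A call has 1 to 5 rows; each row is the pose to reach, as a shift and turn from the pose commanded when the call began, along the tool's axes at that moment; what a row does not reach only later rows make up. A row lasts 1/8 s, in which the tool goes at most 62.5 mm and 10.7 degrees, less where a joint would pass 70% of its speed; a pose out of reach is approached as far as the arm can. A call with a gripper value outside its range is refused whole. The fingers move at their own pace and stop on an object; FORCE is the grip in N (left out, the last holds). Time passes only in rows, so rows that repeat a pose let the fingers close. It gives the time, the measured TCP pose, the force, the opening and the grip force at its end, in the units of the state.
- ctrl.get_state(): the state, without advancing time (a new reading comes with each control period).
- ctrl.get_image(name): name is "side" or "top"; returns the picture (480x640x3 uint8, blue, green, red); there is no depth.
- ctrl.get_calibration(name): a dict with "fx", "fy", "cx", "cy" (pixels), "rvec" (rotation vector, rad) and "tvec" (3), from world to camera coordinates, as OpenCV has them. Camera axes: x right, y down, z forward; pixel columns grow to the right and rows downward; lengths in m; the calibration is good to about 2 mm. A picture is of the moment at which its call begins. get_calibration takes no time and is no camera call.
- ctrl.finish_job(): hands the job in; it is judged then, once.
Trained networks look in the newest picture that a camera, given by its name, has taken for a name from the list of things; names that differ only in an ending like _2 or _b are one class to them, and where a whole thing is asked for, a point or a joint stands for the part that bears it (a point fixed in the world has none). Each returns a list of dicts, best first, with "score" (0 to 1); they miss things now and then, are a little off and sometimes report something else, mostly with a low value. They report only what shows in the picture. A call takes as long as a camera call.
- ctrl.recognise(camera, query): "point" ([x, y, z] in m, in the coordinates of the camera as it stood for that picture, good to about 4 mm: the middle of the surface that is visible of it).
- ctrl.masks_of(camera, query): "pixels" (480x640 bool, what is visible of it).
- ctrl.mark_of(camera, query): "point" ([x, y, z] in m, in the coordinates of the camera as it stood for that picture, good to about 4 mm: a listed point, or the origin of a listed thing).
The state is a dict: "time_s": time; "joint_positions": joint angles; "dq": joint speeds; "tau": joint torques, N m; "ee_pos": TCP position; "eef_rot": TCP orientation; "wrist_force": force on the tool from outside, world axes, zero at the start; "wrist_torque": the same for the moment, N m; "gripper_width": finger opening in m; "finger_force": force on a finger pad.
Only numpy, scipy, OpenCV 4.12 (cv2) and the standard library are available. Lean on these libraries where they do the work, as an engineer would, in place of code of your own. Each camera call takes 0.05 s, during which the arm holds its last target. There are 200 camera calls.

TASK

The trim strip of the chain guard on the jig board stands proud: run a fingertip along it with light pressure, from the round cap of the curved end to the tip of the straight tail, so that its eight sections go fully home one after another in that order. Only touch and press, never pull a section up or lean hard on the guard, leave the loose things around it where they are, and finish with the hand clear.

Things in the scene. Friction and masses are not known exactly. Their poses are not given: they have to be found in the camera images.
- guard: Black plastic bicycle chain guard, a hockey stick seen from above (curved end with a round cap, straight square tail), fixed on a 12 mm plywood jig board, 205 x 290 mm. A channel with two rims (tops 30 mm above the bench) runs along it and holds 8 grey sections in a row. Origin: on the bench, at the centre of the curve; z up; the straight run goes to its -y at x = +100 mm.
- s1_top (a point): Middle of the flat top of section 1, the first counted from the curved end's round cap. Grey plastic, 30 x 22 mm; flat top 10 mm long, then a 29 deg slope at either end (5.5 mm drop), so a fingertip moving along rides onto it and pushes it down. Point height over the bench: 36 to 37 mm standing proud, 32 mm (2 mm above the rims) home. x along the channel to the tail, z up.
- s1 (a joint): How far section 1 is pressed in, m: 0 to 0.001 standing proud at the start, 0.005 fully home (a hard stop); it moves straight down, takes about 2 N against friction, has no spring and stays where it is left; below zero it is being pulled up out of the channel.
- s2_top (a point): Middle of the flat top of section 2, the second counted from the curved end's round cap. Made and directed like section 1. Sections 1 to 5 lie on an arc of 100 mm radius about the guard's origin, centres 34 mm apart along the channel.
- s2 (a joint): How far section 2 is pressed in, m: 0 to 0.001 standing proud at the start, 0.005 fully home (a hard stop); behaves like section 1.
- s3_top (a point): Middle of the flat top of section 3, the third counted from the curved end's round cap. Made and directed like section 1. Sections 1 to 5 lie on an arc of 100 mm radius about the guard's origin, centres 34 mm apart along the channel.
- s3 (a joint): How far section 3 is pressed in, m: 0 to 0.001 standing proud at the start, 0.005 fully home (a hard stop); behaves like section 1.
- s4_top (a point): Middle of the flat top of section 4, the fourth counted from the curved end's round cap. Made and directed like section 1. Sections 1 to 5 lie on an arc of 100 mm radius about the guard's origin, centres 34 mm apart along the channel.
- s4 (a joint): How far section 4 is pressed in, m: 0 to 0.001 standing proud at the start, 0.005 fully home (a hard stop); behaves like section 1.
- s5_top (a point): Middle of the flat top of section 5, the fifth counted from the curved end's round cap. Made and directed like section 1. Sections 1 to 5 lie on an arc of 100 mm radius about the guard's origin, centres 34 mm apart along the channel.
- s5 (a joint): How far section 5 is pressed in, m: 0 to 0.001 standing proud at the start, 0.005 fully home (a hard stop); behaves like section 1.
- s6_top (a point): Middle of the flat top of section 6, the sixth counted from the curved end's round cap. Made and directed like section 1. Sections 6 to 8 lie on the straight run, centres 34 mm apart along the channel.
- s6 (a joint): How far section 6 is pressed in, m: 0 to 0.001 standing proud at the start, 0.005 fully home (a hard stop); behaves like section 1.
- s7_top (a point): Middle of the flat top of section 7, the seventh counted from the curved end's round cap. Made and directed like section 1. Sections 6 to 8 lie on the straight run, centres 34 mm apart along the channel.
- s7 (a joint): How far section 7 is pressed in, m: 0 to 0.001 standing proud at the start, 0.005 fully home (a hard stop); behaves like section 1.
- s8_top (a point): Middle of the flat top of section 8, the eighth counted from the curved end's round cap. Made and directed like section 1. Sections 6 to 8 lie on the straight run, centres 34 mm apart along the channel.
- s8 (a joint): How far section 8 is pressed in, m: 0 to 0.001 standing proud at the start, 0.005 fully home (a hard stop); behaves like section 1.
- sprocket: Loose flat steel ring, 108 mm outside, 80 mm inside, 4 mm thick, lying on the jig board within the guard's curve. Origin: centre of its underside. Bystander.
- pot: Loose small jar, 36 mm across, 38 mm tall, standing on the jig board beside the straight run, on the side of the curve's centre. Origin: centre of its foot. Bystander.
- spray: Loose can, 52 mm across, 180 mm tall, with a white band, standing to the robot's left. Origin: centre of its foot. Bystander.
- lube: Loose bottle, 56 mm across, 160 mm tall, narrow neck, black cap, standing to the robot's left. Origin: centre of its foot. Bystander.
- wrench: Loose steel wrench, about 160 mm long, lying on the bench to the left. Bystander.
- driver: Loose screwdriver with a yellow handle, about 200 mm long, lying on the bench to the right. Bystander.
- carton: Closed cardboard carton, 90 x 160 x 50 mm, lying on the bench to the right. Origin: centre of its underside. Bystander.

How it is judged:
On the way, in this order (a step that is already met when the one before it is completed fails the run):
1. section 1 is pressed home (value of joint s1 above 0.0035 m), for 0.04 s.
2. section 2 is pressed home (value of joint s2 above 0.0035 m), for 0.04 s.
3. section 3 is pressed home (value of joint s3 above 0.0035 m), for 0.04 s.
4. section 4 is pressed home (value of joint s4 above 0.0035 m), for 0.04 s.
5. section 5 is pressed home (value of joint s5 above 0.0035 m), for 0.04 s.
6. section 6 is pressed home (value of joint s6 above 0.0035 m), for 0.04 s.
7. section 7 is pressed home (value of joint s7 above 0.0035 m), for 0.04 s.
8. section 8 is pressed home (value of joint s8 above 0.0035 m), for 0.04 s.
At the end, for the whole second after the job is handed in: All eight sections are home, pressed in by more than 3.5 mm of their 5 mm, and every loose thing is within 30 mm of where it stood (value of joint each of s1, s2, s3, s4, s5, s6, s7, s8 above 0.0035 m and distance of each of sprocket, pot, spray, lube, wrench, driver, carton from where it was at the start of the episode below 0.03 m); the robot touches nothing.
It fails at once if a section is pulled up out of the channel by more than 3 mm (value of joint any of s1, s2, s3, s4, s5, s6, s7, s8 below -0.003 m).
It fails at once if the fingers lean on the guard or its strip with more than 40 N (contact force between the fingers and guard above 40 N).
It fails at once if a loose thing is moved by more than 30 mm or lifted (distance of any of sprocket, pot, spray, lube, wrench, driver, carton from where it was at the start of the episode above 0.03 m).
It also fails if it takes over 45 s, if anything falls off the work surface, if the arm or the gripper's body presses on something with over 40 N, if the wrist force passes 120 N, or if a joint passes its speed limit or range.

## Working session

There is one attempt and no reset: what is moved stays moved. The work goes in short steps, Python scripts to look and compute and a shell command to move; the robot and the scene stay as the last step left them, time stands still between calls to the robot, and variables do not carry over. Pictures are saved under pics/ and viewed, at most 10 in all, crops included, and the job is handed in when it is done.

```bash
ls; mkdir -p pics
cat > h.py <<'E'
from workcell import ctrl
import numpy as np, cv2
from scipy.spatial.transform import Rotation as R
def w(cam,p):
    c=ctrl.get_calibration(cam); M=cv2.Rodrigues(np.array(c["rvec"],float))[0]
    return M.T@(np.array(p)-np.array(c["tvec"]).ravel())
E
python3 - <<'E'
from h import *
for c in ("top","side"):
    cv2.imwrite(f"pics/{c}0.png",ctrl.get_image(c))
    for q in ["guard"]+[f"s{i}_top" for i in range(1,9)]+(["pot","sprocket"] if c=="top" else []):
        r=ctrl.mark_of(c,q)
        print(c,q,[(np.round(w(c,d["point"]),4).tolist(),round(d["score"],2)) for d in r[:2]])
s=ctrl.get_state();print({k:np.round(v,3).tolist() for k,v in s.items()},ctrl.tcp_to_tips)
E
```

```text
pics
top guard [([0.5386, 0.032, -0.0004], 0.78), ([0.648, -0.456, 0.0038], 0.71)]
top s1_top [([0.5957, 0.1165, 0.0431], 0.57)]
top s2_top [([0.6172, 0.0924, 0.0419], 0.42), ([0.5402, 0.0373, -0.0009], 0.29)]
top s3_top [([0.6331, 0.0625, 0.038], 0.64)]
top s4_top [([0.6379, 0.027, 0.0388], 0.57)]
top s5_top [([0.6286, -0.0033, 0.0344], 0.67)]
top s6_top [([0.6128, -0.0341, 0.0359], 0.62)]
top s7_top [([0.5974, 0.1153, 0.0372], 0.68), ([0.5996, -0.0629, 0.0384], 0.52)]
top s8_top [([0.5797, -0.0879, 0.0386], 0.51)]
top pot [([0.507, -0.0814, 0.0147], 0.67)]
top sprocket [([0.5416, 0.0416, 0.0133], 0.58)]
side guard []
side s1_top [([0.5965, 0.1163, 0.0362], 0.65)]
side s2_top [([0.6179, 0.0886, 0.0368], 0.5)]
side s3_top [([0.6371, 0.0594, 0.0367], 0.55)]
side s4_top [([0.6383, 0.0278, 0.0342], 0.44)]
side s5_top [([0.6324, -0.0064, 0.036], 0.65), ([0.6446, -0.4577, 0.003], 0.29)]
side s6_top [([0.6134, -0.0329, 0.0391], 0.6), ([0.6465, -0.4566, 0.0042], 0.47)]
side s7_top [([0.5965, -0.0597, 0.039], 0.6)]
side s8_top [([0.5775, -0.0916, 0.0394], 0.51), ([0.3841, 0.4199, 0.0012], 0.23)]
{'time_s': 1.1, 'joint_positions': [-1.386, 0.264, 1.604, -0.0, 1.274, -0.037], 'dq': [-0.0, -0.001, 0.001, -0.001, 0.003, 0.002], 'tau': [0.0, -51.508, -36.773, -0.0, 0.001, 0.0], 'ee_pos': [0.148, -0.658, 0.205], 'eef_rot': [-3.142, 0.0, 0.222], 'wrist_force': [-0.877, 0.308, -0.24], 'wrist_torque': [0.014, -0.049, 0.008], 'finger_force': 0.0, 'gripper_width': 0.085} 0.008
```

View picture.

```bash
cat > fit.py <<'E'
from h import *
from scipy.optimize import least_squares
P=np.array([[.5957,.1165],[.6172,.0924],[.6331,.0625],[.6379,.027],[.6286,-.0033],[.6128,-.0341],[.5996,-.0629],[.5797,-.0879],
[.5965,.1163],[.6179,.0886],[.6371,.0594],[.6383,.0278],[.6324,-.0064],[.6134,-.0329],[.5965,-.0597],[.5775,-.0916]])
def path(s,r=.1):  # s<=0 arc, >0 straight -> local xy, tangent angle
    s=np.asarray(s,float);a=np.where(s<0,-s/.1,0)
    return np.stack([.1*np.cos(a),.1*np.sin(a)-np.maximum(s,0)],-1), a-np.pi/2
def pose(p,s):
    q,t=path(s);c,n=np.cos(p[2]),np.sin(p[2])
    return q@np.array([[c,n],[-n,c]])+p[:2], t+p[2]
S=lambda a:-a+.034*(np.arange(8)-4)
f=lambda p:(np.tile(pose(p,S(p[3]))[0],(2,1))-P).ravel()
sol=least_squares(f,[.54,.03,-.5,.017],loss="soft_l1",f_scale=.003)
p=sol.x
if __name__=="__main__":
    print(p,np.round(f(p).reshape(-1,2)*1e3,1).tolist())
    for s in np.concatenate([[S(p[3])[0]-.02],S(p[3]),[S(p[3])[7]+.02]]):
        q,t=pose(p,s);print(np.round(q,4),np.round(np.degrees(t),1))
E
python3 fit.py
```

```text
[ 0.53856807  0.03344944 -0.56310031  0.0173157 ] [[-0.6, -0.6], [2.2, -0.0], [1.3, -0.4], [0.5, 1.5], [2.5, -1.3], [1.4, 0.1], [-3.5, 0.1], [-1.8, -3.6], [-1.4, -0.4], [1.5, 3.8], [-2.7, 2.7], [0.1, 0.7], [-1.3, 1.8], [0.8, -1.1], [-0.4, -3.1], [0.4, 0.1]]
[0.5776 0.1255] -23.0
[0.5951 0.1159] -34.4
[0.6194 0.0924] -53.9
[0.6344 0.0621] -73.4
[0.6384 0.0285] -92.9
[ 0.6311 -0.0046] -112.3
[ 0.6142 -0.034 ] -122.3
[ 0.5961 -0.0628] -122.3
[ 0.5779 -0.0915] -122.3
[ 0.5672 -0.1085] -122.3
```

View pics/top0.png

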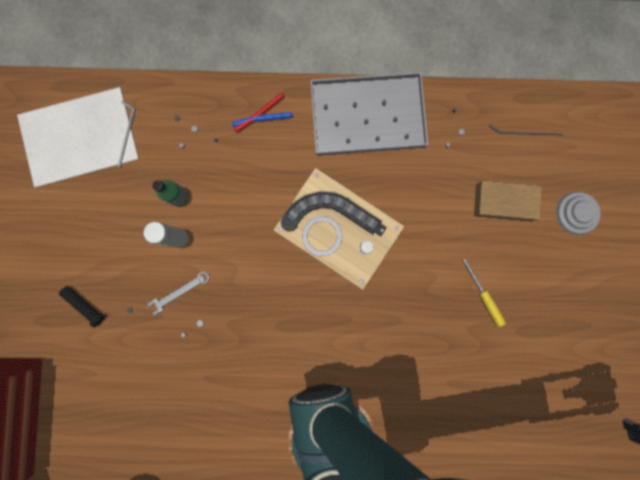

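View pics/side0.png

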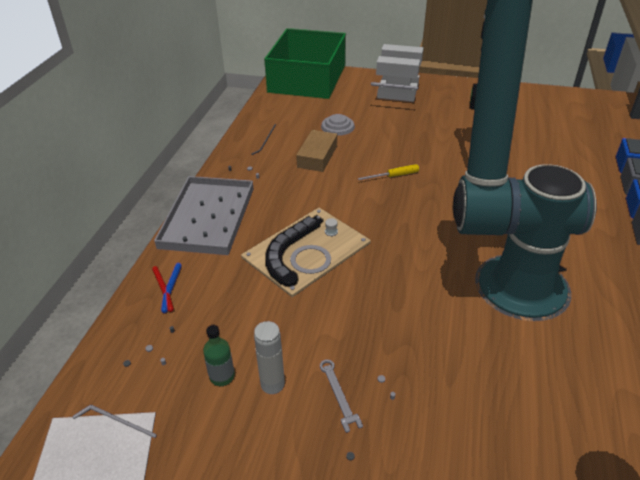

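The pictures agree with the fit. The curved end is at about (290,222) in the top view and the tail at (382,230), with the pot and sprocket on the inner side. Spray and lube are well to the left, so I'll approach from the right at about 0.2 m height.

```bash
cat > to.py <<'E'
import sys
from fit import *
# usage: to.py z s1 s2 ... : s in mm along the channel from s1's middle; tool x against travel
st=ctrl.get_state();M=R.from_euler("xyz",st["eef_rot"]).as_matrix()
z=float(sys.argv[1])/1e3
print("t",round(st["time_s"],2),"tcp",np.round(st["ee_pos"],4),"rpy",np.round(np.degrees(st["eef_rot"]),2),"F",np.round(st["wrist_force"],1),"w",round(st["gripper_width"],4))
for s in map(float,sys.argv[2:]):
    q,t=pose(p,S(p[3])[0]+s/1e3)
    d=M.T@(np.array([*q,z])-st["ee_pos"])
    dy=-((np.degrees(t)+180-np.degrees(st["eef_rot"][2])+180)%360-180)
    print(s,np.round(d,4).tolist(),round(dy,1))
E
python3 to.py 200 0
```

```text
t 1.1 tcp [ 0.1485 -0.6585  0.2052] rpy [-180.      0.     12.71] F [-0.9  0.3 -0.2] w 0.0854
0.0 [0.606, -0.6572, 0.0052] -132.9
```

```bash
python3 -m creep '[[0.606,-0.657,0.0,-132.9,0],[0.606,-0.657,0.0,-132.9,0],[0.606,-0.657,0.0,-132.9,0],[0.606,-0.657,0.0,-132.9,0],[0.606,-0.657,0.0,-132.9,0]]' 20; python3 to.py 200 0
```

```text
time_s: 1.72
ee_pos: [0.3054, -0.3861, 0.2055]
eef_rot: [3.141, 0.0, 1.165]
wrist_force: [0.4, -0.3, -0.3]
gripper_width: 0.0004
finger_force: 0.0
t 1.73 tcp [ 0.3054 -0.3861  0.2055] rpy [1.7994e+02 1.0000e-02 6.6740e+01] F [ 0.4 -0.3 -0.3] w 0.0004
0.0 [0.5756, 0.0679, 0.0054] -78.8
```

```bash
python3 -m creep '[[0.5756,0.068,0.005,-78.8,0],[0.5756,0.068,0.005,-78.8,0],[0.5756,0.068,0.005,-78.8,0],[0.5756,0.068,0.005,-78.8,0],[0.5756,0.068,0.005,-78.8,0]]'; python3 to.py 200 0
```

```text
time_s: 2.35
ee_pos: [0.4633, -0.1162, 0.203]
eef_rot: [3.141, 0.001, 2.103]
wrist_force: [0.2, -0.1, -0.3]
gripper_width: -0.0003
finger_force: 0.0
t 2.35 tcp [ 0.4633 -0.1162  0.203 ] rpy [1.7994e+02 7.0000e-02 1.2049e+02] F [ 0.2 -0.1 -0.3] w -0.0003
0.0 [0.1332, 0.2313, 0.0031] -25.1
```

```bash
python3 -m creep '[[0.133,0.231,0.003,-25.1,0],[0.133,0.231,0.003,-25.1,0],[0.133,0.231,0.003,-25.1,0],[0.133,0.231,0.003,-25.1,0],[0.133,0.231,0.06,-25.1,0]]'; python3 to.py 60 0
```

```text
time_s: 2.98
ee_pos: [0.6023, 0.1174, 0.148]
eef_rot: [3.131, 0.01, 2.538]
wrist_force: [0.9, 0.3, -0.8]
gripper_width: 0.0002
finger_force: 0.0
t 2.98 tcp [0.6023 0.1174 0.148 ] rpy [179.41   0.57 145.43] F [ 0.9  0.3 -0.8] w 0.0002
0.0 [0.0059, -0.0062, 0.0879] -0.1
```

```bash
python3 -m creep '[[0,0,0.05,0,0],[0,0,0.08,0,0],[0,0,0.08,0,0],[0,0,0.08,0,0]]'; python3 to.py 50 0
python3 - <<'E'
from h import *
for c,(a,b,e,g) in {"top":(130,290,250,430),"side":(160,330,220,400)}.items():
    cv2.imwrite(f"pics/{c}1.png",cv2.resize(ctrl.get_image(c)[a:b,e:g],None,fx=4,fy=3.5,interpolation=2)[:600,:800])
E
```

```text
time_s: 3.48
ee_pos: [0.5966, 0.1131, 0.064]
eef_rot: [3.14, 0.002, 2.535]
wrist_force: [0.2, 0.6, 1.4]
gripper_width: -0.0001
finger_force: 0.0
t 3.48 tcp [0.5966 0.1131 0.064 ] rpy [1.7991e+02 9.0000e-02 1.4523e+02] F [0.2 0.6 1.4] w -0.0001
0.0 [0.0029, 0.0015, 0.014] -0.4
```

View pics/side1.png

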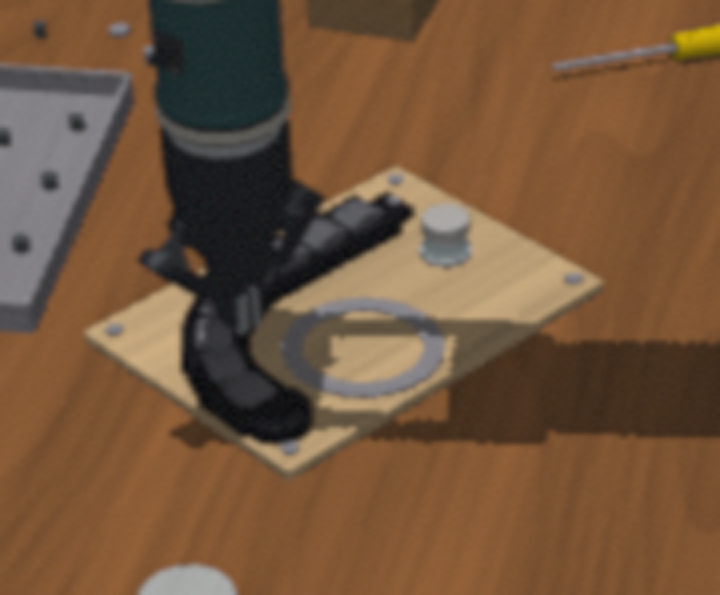

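View pics/top1.png

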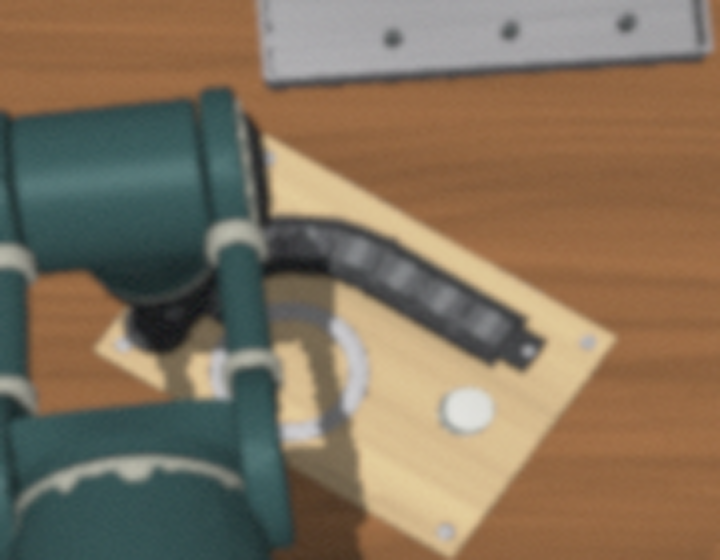

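Run:
```python
from fit import *
Q=pose(p,S(p[3]))[0]
X=np.vstack([np.c_[Q,np.full(8,.0365)],[[.5966,.1131,.056]]])
for c,(a,e) in {"side":(160,220),"top":(130,250)}.items():
    k=ctrl.get_calibration(c);K=np.array([[k["fx"],0,k["cx"]],[0,k["fy"],k["cy"]],[0,0,1]])
    u=cv2.projectPoints(X,np.array(k["rvec"]),np.array(k["tvec"]),K,None)[0][:,0]
    print(c,np.round((u-[e,a])*[4,3.5]).tolist())
    im=cv2.imread(f"pics/{c}0.png"); b=cv2.resize(im[a+(20 if c=='side' else 30):a+150,e+0:e+180],None,fx=4,fy=4,interpolation=2)
    o=20 if c=='side' else 30
    for x,y in (u[:8]-[e,a+o])*4: cv2.circle(b,(int(x),int(y)),3,(0,0,255),-1)
    cv2.imwrite(f"pics/{c}2.png",b)
```

```text
side [[246.0, 383.0], [220.0, 356.0], [212.0, 326.0], [221.0, 295.0], [246.0, 269.0], [282.0, 248.0], [319.0, 228.0], [355.0, 209.0], [243.0, 361.0]]
top [[173.0, 294.0], [210.0, 263.0], [256.0, 245.0], [307.0, 240.0], [356.0, 251.0], [400.0, 274.0], [443.0, 298.0], [485.0, 323.0], [175.0, 289.0]]
```

View pics/side2.png

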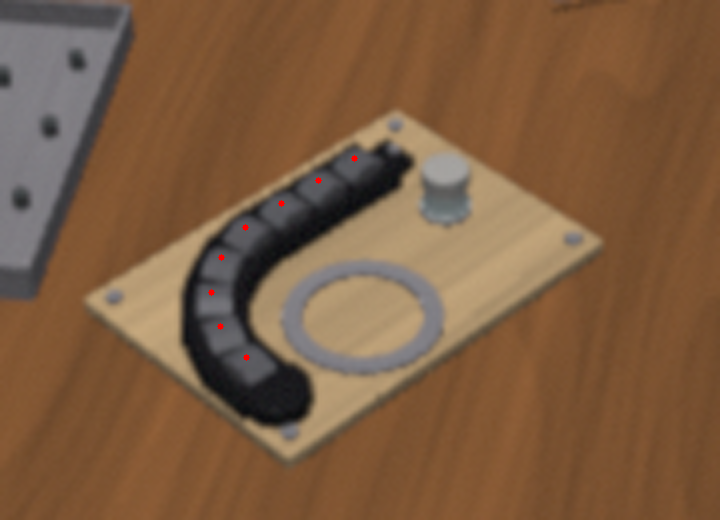

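View pics/top2.png

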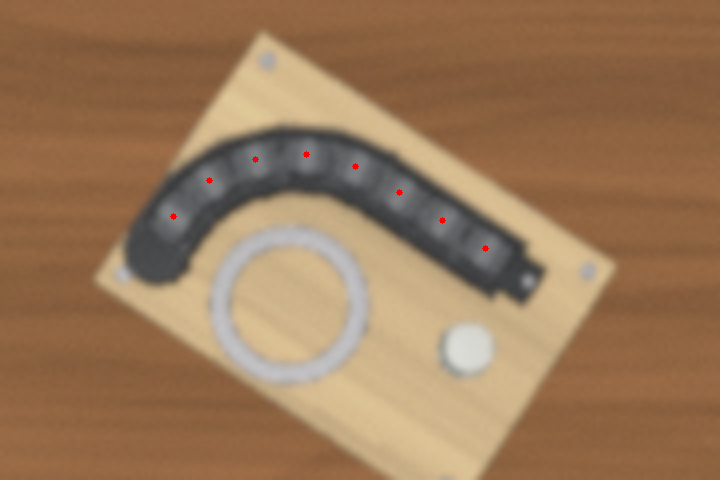

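Side view: the dots of the fit sit on the eight sections, with s1 at (246,357) and s8 at (354,158). The top view agrees (s1 (173,216), s8 (485,248)). The fingertip is over s1, so I'm going down to just above it.

```bash
python3 to.py 46 0;  python3 -m creep '[[0.001,0.001,0.014,0,0],[0.001,0.001,0.017,0,0],[0.001,0.001,0.017,0,0]]'; python3 to.py 40 0
```

```text
t 3.58 tcp [0.5974 0.1132 0.0651] rpy [179.83   0.18 145.22] F [-0.1  0.2 -0.4] w -0.0001
0.0 [0.0035, 0.0009, 0.0191] -0.4
time_s: 3.95
ee_pos: [0.5945, 0.1143, 0.0449]
eef_rot: [-3.141, -0.001, 2.535]
wrist_force: [0.4, -0.5, 0.3]
gripper_width: -0.0002
finger_force: 0.0
t 3.95 tcp [0.5945 0.1143 0.0449] rpy [-1.7995e+02 -5.0000e-02  1.4524e+02] F [ 0.4 -0.5  0.3] w -0.0002
0.0 [0.0005, 0.0017, 0.0049] -0.3
```

```bash
python3 -m creep '[[0,0.001,0.002,0,0],[0,0.001,0.004,0,0],[0,0.001,0.0045,0,0],[0,0.001,0.0045,0,0]]'; python3 to.py 40 0
```

```text
time_s: 4.45
ee_pos: [0.5957, 0.1152, 0.0409]
eef_rot: [-3.142, -0.0, 2.535]
wrist_force: [0.2, 0.4, 1.1]
gripper_width: -0.0001
finger_force: 0.0
t 4.45 tcp [0.5957 0.1152 0.0409] rpy [-180.     -0.    145.24] F [0.2 0.4 1.1] w -0.0001
0.0 [0.0009, 0.0003, 0.0009] -0.3
```

```bash
python3 -m creep '[[0.001,0,0.0008,0,0],[0.001,0,0.0008,0,0]]';  python3 -m creep '[[0,0,0.0007,0,0],[0,0,0.0007,0,0]]'
```

```text
time_s: 4.7
ee_pos: [0.5947, 0.1158, 0.0401]
eef_rot: [-3.141, -0.0, 2.535]
wrist_force: [0.4, 0.4, 0.6]
gripper_width: 0.0001
finger_force: 0.0
time_s: 4.95
ee_pos: [0.5948, 0.1158, 0.0394]
eef_rot: [-3.142, -0.0, 2.535]
wrist_force: [-0.3, 0.5, -0.2]
gripper_width: 0.0
finger_force: 0.0
```

```bash
python3 -m creep '[[0,0,0.001,0,0],[0,0,0.001,0,0]]';  python3 -m creep '[[0,0,0.001,0,0],[0,0,0.001,0,0]]'
```

```text
time_s: 5.2
ee_pos: [0.5948, 0.1158, 0.0384]
eef_rot: [-3.141, -0.0, 2.535]
wrist_force: [0.3, 0.1, -0.6]
gripper_width: 0.0002
finger_force: 0.0
time_s: 5.45
ee_pos: [0.5948, 0.1158, 0.0374]
eef_rot: [-3.142, -0.0, 2.535]
wrist_force: [-0.5, 0.2, -0.2]
gripper_width: -0.0
finger_force: 0.0
```

Run:
```python
from h import *
cv2.imwrite("pics/side3.png",cv2.resize(ctrl.get_image("side")[180:300,240:360],None,fx=5,fy=5,interpolation=2))
```

```text
(no output)
```

View pics/side3.png

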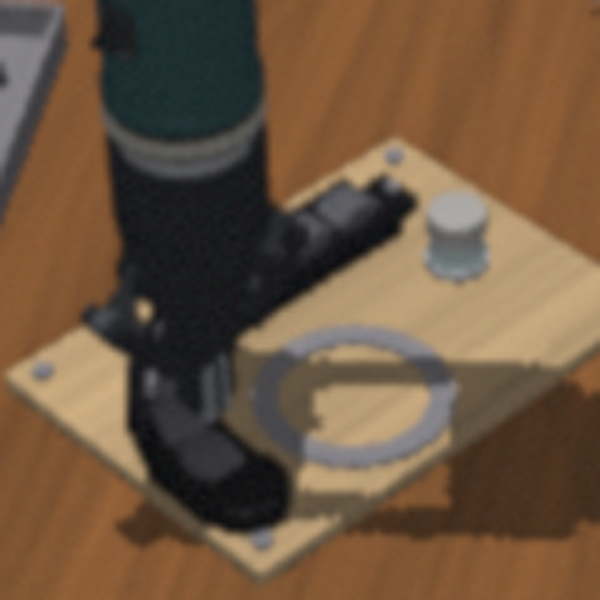

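The crop shows s1 still fully visible at about (210,455). The silver pads end near (215,420), so the tips are still above it. I'll go down until I feel contact.

```bash
python3 -m creep '[[0,0,0.0015,0,0],[0,0,0.003,0,0],[0,0,0.003,0,0]]' | grep -E "ee_pos|force"
python3 - <<'E'
from fit import *
k=ctrl.get_calibration("side");K=np.array([[k["fx"],0,k["cx"]],[0,k["fy"],k["cy"]],[0,0,1]])
M=cv2.Rodrigues(np.array(k["rvec"]))[0];print("cam",-M.T@np.array(k["tvec"]).ravel())
X=np.array([[.5948,.1158,z] for z in (.03,.04,.05,.06)])
print(cv2.projectPoints(X,np.array(k["rvec"]),np.array(k["tvec"]),K,None)[0][:,0].round(1).tolist())
for r in ctrl.masks_of("side","s1_top")[:2]:
    m=r["pixels"];y,x=np.nonzero(m);print(r["score"],m.sum(),x.min(),x.max(),y.min(),y.max(),x.mean(),y.mean())
E
```

```text
ee_pos: [0.5947, 0.1158, 0.0343]
wrist_force: [-0.6, 0.7, -0.3]
finger_force: 0.0
cam [0.23895903 1.11959697 1.06889762]
[[281.8, 271.3], [281.6, 268.4], [281.4, 265.6], [281.2, 262.7]]
0.44 199 325 337 218 235 330.89447236180905 226.8894472361809
```

```bash
python3 -m creep '[[0,0,0.0015,0,0],[0,0,0.003,0,0],[0,0,0.003,0,0]]' | grep -E "ee_pos|force"
python3 - <<'E'
from h import *
im=ctrl.get_image("side")[215:295,255:345]
im=np.clip(255*(im/255.)**.5,0,255).astype(np.uint8)
cv2.imwrite("pics/side4.png",cv2.resize(im,None,fx=7,fy=7,interpolation=2))
E
```

```text
ee_pos: [0.5947, 0.1157, 0.0313]
wrist_force: [-0.5, 0.1, 0.3]
finger_force: 0.0
```

View pics/side4.png

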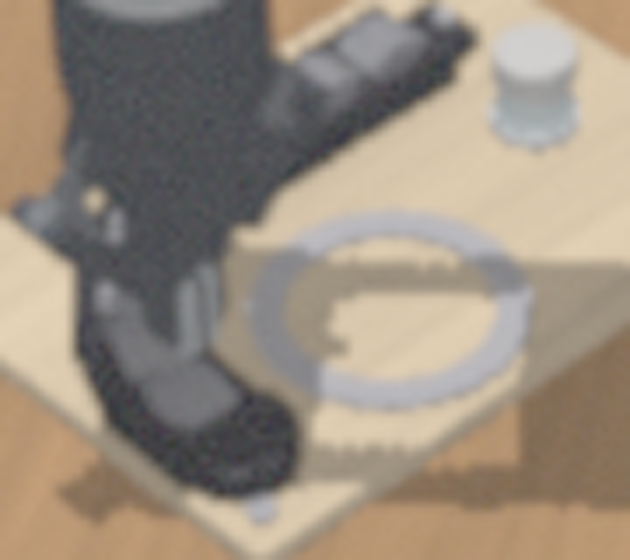

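```bash
for i in 1; do python3 -m creep '[[0,0,0.0015,0,0],[0,0,0.003,0,0],[0,0,0.003,0,0]]' | grep -E "ee_pos|wrist"; python3 -m creep '[[0,0,0.0015,0,0],[0,0,0.003,0,0],[0,0,0.003,0,0]]' | grep -E "ee_pos|wrist"; done
```

```text
ee_pos: [0.5947, 0.1157, 0.0283]
wrist_force: [0.3, -0.4, -0.3]
ee_pos: [0.5947, 0.1157, 0.0253]
wrist_force: [0.9, 0.5, 0.5]
```

```bash
python3 -m creep '[[0,0,0.0015,0,0],[0,0,0.003,0,0],[0,0,0.003,0,0]]' | grep -E "time|ee_pos|wrist"
python3 - <<'E'
from h import *
im=ctrl.get_image("side")[225:295,255:345]
im=np.clip(255*(im/255.)**.45,0,255).astype(np.uint8)
cv2.imwrite("pics/side5.png",cv2.resize(im,None,fx=8,fy=8,interpolation=2))
k=ctrl.get_calibration("side");K=np.array([[k["fx"],0,k["cx"]],[0,k["fy"],k["cy"]],[0,0,1]])
st=ctrl.get_state();M=R.from_euler("xyz",st["eef_rot"]).as_matrix()
for h in (.008,-.01,-.02,-.03):
    X=np.array([st["ee_pos"]+M@[a,b,h] for a in(-.011,.011) for b in (-.0145,.0145)])
    u=cv2.projectPoints(X,np.array(k["rvec"]),np.array(k["tvec"]),K,None)[0][:,0]
    print(h,((u-[255,225])*8).round().tolist())
E
```

```text
time_s: 7.48
ee_pos: [0.5947, 0.1158, 0.0222]
wrist_force: [-0.1, -0.5, -0.3]
0.008 [[231.0, 366.0], [160.0, 409.0], [274.0, 402.0], [203.0, 445.0]]
-0.01 [[228.0, 325.0], [157.0, 368.0], [272.0, 361.0], [200.0, 405.0]]
-0.02 [[227.0, 303.0], [155.0, 346.0], [270.0, 339.0], [198.0, 382.0]]
-0.03 [[225.0, 280.0], [153.0, 323.0], [269.0, 316.0], [197.0, 359.0]]
```

View pics/side5.png

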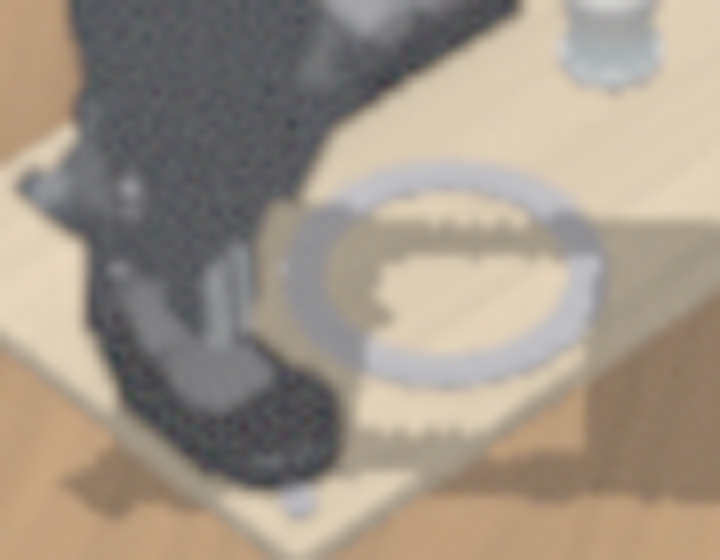

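The pads (bottom at about (225,348)) now just overlap the far part of s1 (220,375) and come closer with each step. I'll go on with small steps until I feel it.

```bash
python3 -m creep '[[0,0,0.001,0,0],[0,0,0.002,0,0],[0,0,0.002,0,0]]' | grep -E "ee_pos|wrist";python3 -m creep '[[0,0,0.001,0,0],[0,0,0.002,0,0],[0,0,0.002,0,0]]' | grep -E "time|ee_pos|wrist"
```

```text
ee_pos: [0.5948, 0.1158, 0.0204]
wrist_force: [-0.1, 0.4, -0.4]
time_s: 8.28
ee_pos: [0.5948, 0.1158, 0.0184]
wrist_force: [0.2, -0.2, -0.1]
```

```bash
python3 -m creep '[[0,0,0.001,0,0],[0,0,0.002,0,0],[0,0,0.002,0,0]]' | grep -E "ee_pos|wrist";python3 -m creep '[[0,0,0.001,0,0],[0,0,0.002,0,0],[0,0,0.002,0,0]]' | grep -E "time|ee_pos|wrist"
```

```text
ee_pos: [0.5947, 0.1158, 0.0163]
wrist_force: [0.2, 0.5, -0.3]
time_s: 9.02
ee_pos: [0.5947, 0.1158, 0.0143]
wrist_force: [-1.1, 0.2, -0.3]
```

```bash
python3 -m creep '[[0,0,0.001,0,0],[0,0,0.002,0,0],[0,0,0.002,0,0]]' | grep -E "ee_pos|wrist"
python3 - <<'E'
from h import *
im=ctrl.get_image("side");cv2.imwrite("pics/side6.png",im)
a=cv2.imread("pics/side0.png").astype(int)
d=np.abs(im.astype(int)-a).sum(2)
# occlusion test: correlation of the s1 neighbourhood with the first picture, row by row
for y in range(254,282,1): print(y,''.join('#' if v>60 else '+' if v>35 else '.' for v in d[y,262:305]))
for q in ("s1_top","s2_top"):
    print(q,[(np.round(w("side",r["point"]),4).tolist(),round(r["score"],2)) for r in ctrl.mark_of("side",q)[:2]])
E
```

```text
ee_pos: [0.5947, 0.1157, 0.0123]
wrist_force: [-0.2, -0.4, -0.1]
254 ####...##########...+######################
255 ####..+##########...#######################
256 ####..###########...#######################
257 +###..+##########...#######################
258 .+##..+##########..+#####################+.
259 .......###########..#####################..
260 ........##########..#####################..
261 ........##########++.###################+..
262 ........+################################..
263 .........+#########+#+####################.
264 .........+#########.#######################
265 .........+#########.##.+###################
266 ..........##########....+################+.
267 ..........+#########++#..##############+...
268 ...........+++######+###.+#############....
269 .............+######+####++############....
270 .............++############++##########....
271 ................###########+++########+....
272 .................+#########+....+#####.....
273 ..................+#######+......+#####....
274 ........+..........#####+.........+###.....
275 .......##..........+###+..........+###.....
276 .......###..........+++............###.....
277 .......####.........+.+........+...###.....
278 ........####+.......................#####..
279 .........+###+......................#######
280 .......++.+###+....................+#######
281 .....+###+..###+......+............########
s1_top [([0.5993, 0.1158, 0.0358], 0.64)]
s2_top [([0.6177, 0.0918, 0.0328], 0.46)]
```

Run:
```python
import cv2,numpy as np
o=[]
for n in ("side0","side6"):
    im=cv2.imread(f"pics/{n}.png")[238:288,255:305]
    im=np.clip(255*(im/255.)**.4,0,255).astype(np.uint8)
    o.append(cv2.resize(im,None,fx=8,fy=8,interpolation=cv2.INTER_CUBIC))
cv2.imwrite("pics/cmp.png",np.hstack(o))
```

```text
(no output)
```

View pics/cmp.png

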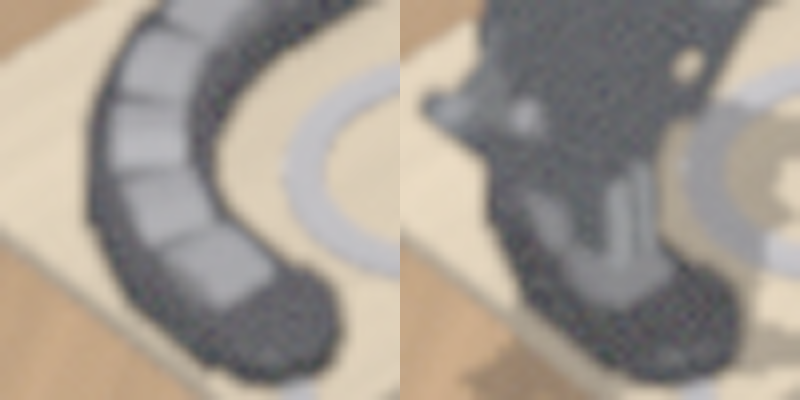

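The comparison shows the shut pads reaching about the middle of s1 (pad bottoms at about (630,265) in the right half), so contact is close. Continuing down in small steps.

```bash
python3 -m creep '[[0,0,0.001,0,0],[0,0,0.002,0,0],[0,0,0.002,0,0]]' | grep -E "ee_pos|wrist";python3 -m creep '[[0,0,0.001,0,0],[0,0,0.002,0,0],[0,0,0.002,0,0]]' | grep -E "time|ee_pos|wrist"
```

```text
ee_pos: [0.5949, 0.1158, 0.0104]
wrist_force: [0.1, 0.4, 0.9]
time_s: 10.3
ee_pos: [0.5949, 0.1158, 0.0085]
wrist_force: [0.3, -0.5, 1.5]
```

```bash
for i in 1; do python3 -m creep '[[0,0,0.001,0,0],[0,0,0.001,0,0]]' | grep -E "ee_pos|wrist";python3 -m creep '[[0,0,0.001,0,0],[0,0,0.001,0,0]]' | grep -E "time|ee_pos|wrist"; done
```

```text
ee_pos: [0.5949, 0.1158, 0.0074]
wrist_force: [-1.1, 0.3, 0.4]
time_s: 10.8
ee_pos: [0.5949, 0.1158, 0.0064]
wrist_force: [-0.1, -0.2, 1.6]
```

```bash
python3 -m creep '[[0,0,0.0007,0,0],[0,0,0.0007,0,0]]' | grep -E "ee_pos|wrist";python3 -m creep '[[0,0,0.0007,0,0],[0,0,0.0007,0,0]]' | grep -E "time|ee_pos|wrist"
```

```text
ee_pos: [0.5949, 0.1158, 0.006]
wrist_force: [-0.3, -0.2, 3.4]
time_s: 11.3
ee_pos: [0.5949, 0.1158, 0.0059]
wrist_force: [-3.4, -1.0, 7.3]
```

Section 1 hit its hard stop at TCP z ≈ 6 mm (about 7 N), after some 4.5 mm of light resistance. The arm is soft (about 6 N/mm), so I can slide along at this height.

```bash
python3 to.py 6 8 16 24 32 40
```

```text
t 11.3 tcp [0.5949 0.1158 0.0059] rpy [180.    -0.   145.24] F [-3.4 -1.   7.3] w 0.0003
8.0 [-0.0081, -0.0001, -0.0001] 4.2
16.0 [-0.016, -0.001, -0.0001] 8.8
24.0 [-0.0239, -0.0025, -0.0001] 13.4
32.0 [-0.0316, -0.0047, -0.0001] 18.0
40.0 [-0.0391, -0.0075, -0.0001] 22.6
```

```bash
python3 -m creep '[[-0.008,0,-0.0002,4.2,0],[-0.016,-0.001,-0.0002,8.8,0],[-0.024,-0.0025,-0.0002,13.4,0],[-0.0316,-0.0047,-0.0002,18,0],[-0.0335,-0.0053,-0.0002,19.1,0]]'; python3 to.py 6 34 42 50 58 66 68
```

```text
time_s: 11.92
ee_pos: [0.6198, 0.093, 0.0059]
eef_rot: [3.14, -0.001, 2.2]
wrist_force: [-2.9, 3.8, 5.9]
gripper_width: -0.0003
finger_force: 3.1
t 11.93 tcp [0.6198 0.093  0.0059] rpy [ 1.7993e+02 -5.0000e-02  1.2607e+02] F [-2.9  3.8  5.9] w -0.0003
34.0 [-0.0003, -0.0007, -0.0001] -0.0
42.0 [-0.0083, -0.001, -0.0001] 4.6
50.0 [-0.0162, -0.002, -0.0001] 9.1
58.0 [-0.0241, -0.0036, -0.0001] 13.7
66.0 [-0.0317, -0.0058, -0.0001] 18.3
68.0 [-0.0336, -0.0064, -0.0001] 19.5
```

```bash
python3 -m creep '[[-0.008,-0.001,0,4.6,0],[-0.016,-0.002,0,9.1,0],[-0.024,-0.0036,0,13.7,0],[-0.0317,-0.0058,0,18.3,0],[-0.0336,-0.0064,0,19.5,0]]'; python3 to.py 6 68 76 84 92 100 102
```

```text
time_s: 12.55
ee_pos: [0.6347, 0.062, 0.0059]
eef_rot: [3.14, -0.001, 1.861]
wrist_force: [-1.1, 3.3, 5.4]
gripper_width: -0.0003
finger_force: 2.8
t 12.55 tcp [0.6347 0.062  0.0059] rpy [ 1.7991e+02 -4.0000e-02  1.0662e+02] F [-1.1  3.3  5.4] w -0.0003
68.0 [0.0002, -0.0003, -0.0001] -0.0
76.0 [-0.0078, -0.0006, -0.0001] 4.6
84.0 [-0.0157, -0.0016, -0.0001] 9.2
92.0 [-0.0236, -0.0032, -0.0001] 13.7
100.0 [-0.0313, -0.0054, -0.0001] 18.3
102.0 [-0.0332, -0.006, -0.0001] 19.5
```

```bash
python3 -m creep '[[-0.008,-0.0006,0,4.6,0],[-0.016,-0.0016,0,9.2,0],[-0.0236,-0.0032,0,13.7,0],[-0.0313,-0.0054,0,18.3,0],[-0.0332,-0.006,0,19.5,0]]'; python3 to.py 6 102 110 118 126 134 136
```

```text
time_s: 13.18
ee_pos: [0.6387, 0.0283, 0.0059]
eef_rot: [3.14, -0.001, 1.521]
wrist_force: [0.3, 4.1, 5.9]
gripper_width: -0.0004
finger_force: 2.6
t 13.18 tcp [0.6387 0.0283 0.0059] rpy [ 1.7989e+02 -5.0000e-02  8.7160e+01] F [0.3 4.1 5.9] w -0.0004
102.0 [0.0002, -0.0002, -0.0001] 0.0
110.0 [-0.0078, -0.0005, -0.0001] 4.6
118.0 [-0.0158, -0.0015, -0.0001] 9.2
126.0 [-0.0236, -0.0031, -0.0001] 13.8
134.0 [-0.0313, -0.0053, -0.0001] 18.4
136.0 [-0.0332, -0.006, -0.0001] 19.5
```

```bash
python3 -m creep '[[-0.008,-0.0005,0,4.6,0],[-0.016,-0.0015,0,9.2,0],[-0.0236,-0.0031,0,13.8,0],[-0.0313,-0.0053,0,18.4,0],[-0.0332,-0.006,0,19.5,0]]'; python3 to.py 6 136 144 152 160 168 170
```

```text
time_s: 13.8
ee_pos: [0.6311, -0.0048, 0.0059]
eef_rot: [3.14, -0.001, 1.181]
wrist_force: [2.1, 2.6, 4.7]
gripper_width: 0.0003
finger_force: 2.5
t 13.8 tcp [ 0.6311 -0.0048  0.0059] rpy [ 1.7989e+02 -7.0000e-02  6.7670e+01] F [2.1 2.6 4.7] w 0.0003
136.0 [0.0002, -0.0002, -0.0001] 0.0
144.0 [-0.0078, -0.0005, -0.0001] 4.6
152.0 [-0.0157, -0.0015, -0.0001] 9.2
160.0 [-0.0236, -0.0028, -0.0001] 9.9
168.0 [-0.0315, -0.0042, -0.0001] 9.9
170.0 [-0.0335, -0.0046, -0.0001] 9.9
```

```bash
python3 -m creep '[[-0.008,-0.0005,0,4.6,0],[-0.016,-0.0015,0,9.2,0],[-0.0236,-0.0028,0,9.9,0],[-0.0315,-0.0042,0,9.9,0],[-0.0335,-0.0046,0,9.9,0]]'; python3 to.py 6 170 178 186 194 202 204
```

```text
time_s: 14.42
ee_pos: [0.6138, -0.0344, 0.0059]
eef_rot: [3.14, -0.001, 1.01]
wrist_force: [1.7, 3.0, 6.1]
gripper_width: -0.0002
finger_force: 2.5
t 14.43 tcp [ 0.6138 -0.0344  0.0059] rpy [ 1.7991e+02 -6.0000e-02  5.7860e+01] F [1.7 3.  6.1] w -0.0002
170.0 [0.0005, 0.0002, -0.0001] 0.1
178.0 [-0.0075, 0.0001, -0.0001] 0.1
186.0 [-0.0155, 0.0001, -0.0001] 0.1
194.0 [-0.0235, 0.0001, -0.0001] 0.1
202.0 [-0.0315, 0.0001, -0.0001] 0.1
204.0 [-0.0335, 0.0001, -0.0001] 0.1
```

```bash
python3 -m creep '[[-0.008,0,0,0,0],[-0.016,0,0,0,0],[-0.024,0,0,0,0],[-0.032,0,0,0,0],[-0.0335,0,0,0,0]]'|grep -E "ee_pos|wrist"; python3 to.py 6 204 238
```

```text
ee_pos: [0.5957, -0.063, 0.0059]
wrist_force: [2.8, 3.1, 5.2]
t 15.05 tcp [ 0.5957 -0.063   0.0059] rpy [ 1.7993e+02 -5.0000e-02  5.7770e+01] F [2.8 3.1 5.2] w -0.0
204.0 [0.0004, 0.0002, -0.0001] 0.0
238.0 [-0.0336, 0.0002, -0.0001] 0.0
```

```bash
python3 -m creep '[[-0.008,0,0,0,0],[-0.016,0,0,0,0],[-0.024,0,0,0,0],[-0.032,0,0,0,0],[-0.034,0,0,0,0]]'|grep -E "ee_pos|wrist"; python3 -m creep '[[0,0,-0.03,0,0],[0,0,-0.08,0,0],[0,0,-0.14,0,0],[0,0,-0.2,0,0],[0,0,-0.2,0,0]]'
python3 - <<'E'
from h import *
cv2.imwrite("pics/end.png",ctrl.get_image("side"))
for i in range(1,9):
    print(i,[(np.round(w("side",r["point"]),4).tolist(),round(r["score"],2)) for r in ctrl.mark_of("side",f"s{i}_top")[:2]])
for q in ("pot","sprocket"): print(q,[np.round(w("side",r["point"]),3).tolist() for r in ctrl.mark_of("side",q)[:1]])
E
```

```text
ee_pos: [0.5774, -0.0917, 0.0059]
wrist_force: [1.8, 4.1, 5.9]
time_s: 16.3
ee_pos: [0.5795, -0.0931, 0.2109]
eef_rot: [3.133, -0.002, 1.008]
wrist_force: [0.4, 0.5, 0.2]
gripper_width: -0.0001
finger_force: 0.0
1 []
2 [([0.5251, 0.4264, -0.0005], 0.62), ([0.6114, -0.0359, 0.0329], 0.61)]
3 [([0.6379, 0.061, 0.0344], 0.38)]
4 [([0.6411, 0.026, 0.0309], 0.48)]
5 [([0.6363, 0.0603, 0.0296], 0.69), ([0.6338, -0.0021, 0.0308], 0.38)]
6 [([0.617, -0.0343, 0.0336], 0.56)]
7 [([0.6006, -0.0575, 0.0347], 0.6)]
8 []
pot [[0.512, -0.083, 0.018]]
sprocket [[0.54, 0.04, 0.019]]
```

```bash
python3 -c "
from workcell import ctrl
print(ctrl.get_state()['wrist_force'],ctrl.finish_job())"
```

```text
the job is handed in; nothing more can be done
[0.44745069 0.12833163 0.06693401] None
```

The job is handed in. The fingertip pressed all eight sections down in order from the round cap to the tail, with about 6 N of downward force (7 N at most), and the hand is raised clear. At the end the pot and sprocket were where they started. The height at each section's middle matched section 1's hard stop, though the last camera check missed sections 1 and 8, and the handover gave no verdict.

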